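# Load two popper heads and hold the drilling block against the sprung fence

## Task

Stand the red popper head in the red-framed bore of the wooden drilling block and the yellow one in the yellow-framed bore, one at a time. Then take the block by its handle and, flat on the bench, bring it squarely and centrally up against the fence's brass plate and push the sprung plate in until its red pointers end in the green bands, never driving it right to its stop; finish while still holding it there with that steady push, so that I can clamp it. Leave the lacquer jar, the thread spool and the vise where they stand.

Things in the scene. Friction and masses are not known exactly. Their poses are not given: they have to be found in the camera images.
- block: Loose wooden drilling block, 0.35 kg, 70 (x) by 150 (y) by 36 mm high, flat on the bench. Origin: centre of its underside; z up. Bores from above at y = +50 mm (red frame) and -50 mm (yellow-green frame), x = 0. A black handle stands in its middle: 14 mm thick (x), 36 mm long (y), from 36 to 76 mm high. Its flat +x side, 35 mm from the origin, is to meet the plate.
- red_bore (a point): Centre of the mouth of the red-framed bore, on the block's top, 36 mm above its underside. Round, 27 mm wide, 20 mm deep, flat floor 16 mm above the bench, small chamfer. Axes as the block's.
- yellow_bore (a point): Centre of the mouth of the yellow-framed bore; otherwise as the red one.
- handle_top (a point): Centre of the top of the block's black handle, 76 mm above the block's underside.
- red_head: Red popper lure head with painted eyes, standing upright on the bench, loose, about 25 g: round, 24 mm across up to 46 mm height, then tapering to a flat top 18 mm across at 54 mm. Origin: centre of its underside; z along its axis, up. Seated in a bore it stands out 34 mm above the block.
- yellow_head: Yellow-green popper lure head, otherwise as the red one.
- fence: Fixed aluminium fence. Origin: on the bench below the middle of the brass plate's front face when out; +x is the way to push, y along the plate. Plate 150 mm long, 10 thick, 6 to 38 mm high. Fixed body behind, x = 45 to 90 mm, 39 high (knob 57). On its top at y = +70 and -70 mm are white strips with green bands, under two red pointers fixed to the plate.
- plate_face (a point): Centre of the brass plate's front face, 22 mm above the bench; moves with the plate. Axes as the fence's.
- plate (a joint): Travel of the brass plate into the fence, m: 0 fully out, stop at 0.020. A spring pushes it back with 0.9 N per mm of travel, no preload. The pointer tips are over the green from 0.005 to 0.013 (4.5 to 11.7 N).
- lacquer: Amber lacquer jar with white cap, 44 mm across, 62 mm high; bystander. Origin: centre of its underside.
- spool: Blue thread spool, 44 mm across, 42 mm high; bystander. Origin: centre of its underside.
- vise: Fly-tying vise, 1.6 kg: brass base 120 by 170 mm with pockets, steel stem and jaws, 180 mm high; bystander. Origin: centre of its underside.

How it is judged:
By the outcome, as a careful person would: the job done as asked, in the order asked, and still so for the second after the job is handed in, while the arm keeps its last pose, push and grip.
It also fails if it takes over 72 s, if anything falls off the work surface, if the arm or the gripper's body presses on something with over 40 N, if the wrist force passes 120 N, or if a joint passes its speed limit or range.

## Robot

A 7-joint arm with a two-finger parallel gripper is mounted at the origin on the work surface. World frame = base frame: x ahead of the robot, y to its left, z up, the work surface at z = 0. Lengths are in m, angles in rad, forces in N, time in s.
With the tool pointing down it reaches from about 0.425 to 0.875 m from the base axis. Payload 4.7 kg.
Tool frame: the origin (TCP) lies between the finger pads; the fingertips stand r.tips_ahead ahead of it and the grasp point (between the pads) lies 8 mm behind it (r.tips_ahead is the distance from the TCP to the fingertips, in m); z points along the fingers, y is the line along which they close (so a half turn about z gives the same grasp; the last joint's range is limited). The gripper opens to 87 mm and grips with 3 to 60 N. Pads are 19 mm wide; open, the fingers measure 117 mm over their backs; the gripper's body (75 mm by 190 mm) begins 51 mm behind the grasp point.
Start: joints at [-1.292, 0.321, -0.07, 1.45, 0.023, 1.371, -0.057], TCP at [0.17, 0.627, 0.234] pointing down, gripper open.
Joint ranges: [-2.86, 2.86], [-0.3, 2.09], [-1.38, 1.24], [0.06, 2.45], [-1.56, 4.7], [0.09, 2.05], [-2.69, 2.69]. Speed limits (rad/s): [2.57, 2.57, 3.14, 3.14, 3.14, 3.14, 3.14].

## Interface

Orientations are given as a unit quaternion [x, y, z, w].
In Python, from plant import r, job, grab_frame, camera_params gives the robot as it stands (r), with the cameras as plain functions and the job (job).
- The arm moves only by the shell command python3 shift.py 'ROWS' [FORCE]. ROWS is a JSON list of rows, 1 to 20 of them, each of 7 numbers: the finger opening in m, then dx, dy, dz in m, then a rotation vector rx, ry, rz in rad; each row shifts and turns the commanded pose from where the row before left it, along the tool's axes as they then stand; what a row does not reach is not made up. A row lasts 1/10 s, in which the tool goes at most 0.05 m and 0.15 rad, less where a joint would pass 70% of its speed; a pose out of reach is approached as far as the arm can. The fingers move at their own pace and stop on an object; FORCE is the grip in N (left out, the last holds). Time passes only in rows, so rows that do not move let the fingers close. It prints the time, the measured TCP pose, the force, the opening and the grip force at its end.
- r.state(): the state, without advancing time (a new reading comes with each control period).
- grab_frame(name): name is "scene" or "top"; returns the picture (400x640x3 uint8, red, green, blue); there is no depth.
- camera_params(name): a dict with "camera_matrix" (3x3 intrinsics, pixels), "rvec" (rotation vector, rad) and "tvec" (3), from world to camera coordinates, as OpenCV has them. Camera axes: x right, y down, z forward; pixel columns grow to the right and rows downward; lengths in m; the calibration is good to about 2 mm. A picture is of the moment at which its call begins. camera_params takes no time and is no camera call.
- job.hand_in(): hands the job in; it is judged then, once.
The state is a dict: "time": time; "joint_positions": joint angles; "qvel": joint speeds; "effort": joint torques, N m; "ee_pos": TCP position; "tool_rot": TCP orientation; "ft_force": force on the tool from outside, world axes, zero at the start; "wrist_torque": the same for the moment, N m; "opening": finger opening in m; "grasp_force": force on a finger pad.
Only numpy, scipy, OpenCV 4.12 (cv2) and the standard library are available. Lean on these libraries where they do the work, as an engineer would, in place of code of your own. Each camera call takes 0.05 s, during which the arm holds its last target. There are 200 camera calls.

## Working session

There is one attempt and no reset: what is moved stays moved. The work goes in short steps, Python scripts to look and compute and a shell command to move; the robot and the scene stay as the last step left them, time stands still between calls to the robot, and variables do not carry over. Pictures are saved under pics/ and viewed, at most 10 in all, crops included, and the job is handed in when it is done.

```bash
ls; mkdir -p pics; cat > h.py <<'E'
import numpy as np,cv2
from plant import r, job, grab_frame, camera_params
def save(cam,fn):
    im=grab_frame(cam); cv2.imwrite('pics/'+fn,im[:,:,::-1]); return im
def P(cam):
    c=camera_params(cam); return np.array(c['camera_matrix'],float),np.array(c['rvec'],float),np.array(c['tvec'],float)
def ray(cam,uv):
    K,rv,t=P(cam);R=cv2.Rodrigues(rv)[0]
    d=R.T@np.linalg.inv(K)@np.array([uv[0],uv[1],1.]); return -R.T@t.ravel(),d/np.linalg.norm(d)
def atz(cam,uv,z):
    o,d=ray(cam,uv); return o+d*(z-o[2])/d[2]
def tri(a,ua,b,ub):
    o1,d1=ray(a,ua);o2,d2=ray(b,ub)
    s=np.linalg.lstsq(np.c_[d1,-d2],o2-o1,rcond=None)[0]
    p,q=o1+s[0]*d1,o2+s[1]*d2; return (p+q)/2,np.linalg.norm(p-q)
def proj(cam,pts):
    K,rv,t=P(cam); return cv2.projectPoints(np.array(pts,float).reshape(-1,1,3),rv,t,K,None)[0].reshape(-1,2)
E
python3 - <<'E'
from h import *
np.set_printoptions(precision=4,suppress=True)
for c in('scene','top'):
    save(c,c+'1.png'); print(c,*P(c)); print(ray(c,(320,200)))
print(r.state(),r.tips_ahead)
E
```

```text
pics
plant.py
shift.py
scene [[413.6397   0.     315.6544]
 [  0.     413.6397 200.2456]
 [  0.       0.       1.    ]] [ 1.4328  2.0816 -0.8758] [ 0.2818 -0.2498  1.4514]
(array([1.2495, 0.1495, 0.8153]), array([-0.6866, -0.2315, -0.6892]))
top [[461.7895   0.     314.0361]
 [  0.     461.7895 199.8593]
 [  0.       0.       1.    ]] [ 2.0952 -2.1591  0.1287] [-0.045   0.575   1.1159]
(array([ 0.3968, -0.0963,  1.1879]), array([ 0.1517,  0.0165, -0.9883]))
{'time': 0.1, 'joint_positions': array([-1.2919,  0.3217, -0.0701,  1.4515,  0.0226,  1.3708, -0.0569]), 'qvel': array([ 0.001 , -0.002 , -0.0003, -0.0029,  0.0014, -0.0015, -0.0002]), 'effort': array([  0.0001, -49.2573,  -0.4058, -31.3398,  -0.0642,   0.0396,
         0.0001]), 'ee_pos': array([0.17  , 0.6269, 0.2326]), 'tool_rot': array([ 0.132 ,  0.9912, -0.0009, -0.0001]), 'ft_force': array([ 0.564 , -0.9762,  0.6553]), 'wrist_torque': array([-0.0254,  0.0107,  0.0207]), 'grasp_force': 0.0, 'opening': 0.08725626079981887} 0.011
```

View pics/scene1.png

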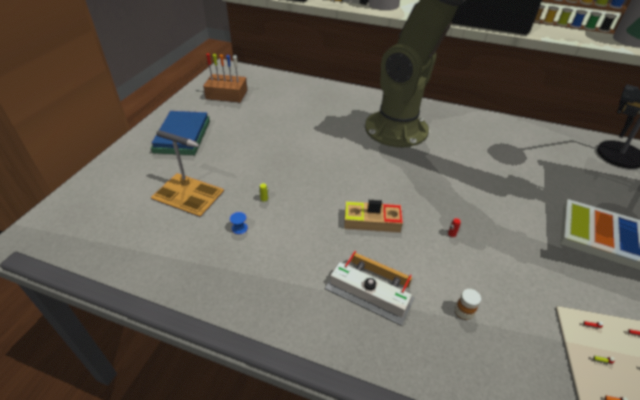

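View pics/top1.png

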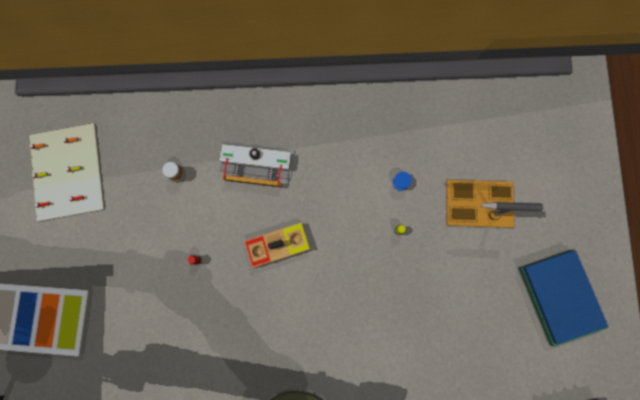

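The scene view shows red head (455,228), yellow head (264,192), block (374,216), fence (372,283), spool (238,223) and jar (468,304). In the top view they are at red (194,260), yellow (402,230), block (278,245), fence plate (252,180), spool (402,181) and jar (173,171).

```bash
python3 - <<'E'
from h import *
a=cv2.imread('pics/top1.png');b=cv2.imread('pics/scene1.png')
f=lambda i,x,y,w,h,s:cv2.resize(i[y:y+h,x:x+w],None,fx=s,fy=s,interpolation=cv2.INTER_CUBIC)
cv2.imwrite('pics/tc.png',f(a,150,140,160,140,5)[:600]);
s1=f(b,325,190,133,125,6)
cv2.imwrite('pics/sc.png',s1[:600])
H=lambda i:cv2.cvtColor(i,cv2.COLOR_BGR2HSV)
def blob(i,box,kind):
    x,y,w,h=box;hs=H(i[y:y+h,x:x+w]).astype(int)
    hue,S,V=hs[...,0],hs[...,1],hs[...,2]
    m=((hue<8)|(hue>172)) if kind=='r' else (hue>24)&(hue<40)
    m&=(S>140)&(V>60)
    ys,xs=np.nonzero(m); print(kind,box,len(xs),'cen',xs.mean()+x,ys.mean()+y,'x',xs.min()+x,xs.max()+x,'y',ys.min()+y,ys.max()+y)
blob(a,(180,245,30,30),'r');blob(a,(390,218,25,25),'y')
blob(b,(440,210,30,35),'r');blob(b,(250,175,30,35),'y')
E
```

```text
r (180, 245, 30, 30) 83 cen 193.6144578313253 259.73493975903614 x 188 200 y 256 263
y (390, 218, 25, 25) 66 cen 400.530303030303 229.04545454545453 x 396 405 y 225 233
r (440, 210, 30, 35) 108 cen 454.537037037037 227.12962962962962 x 449 459 y 219 235
y (250, 175, 30, 35) 100 cen 263.32 191.88 x 260 267 y 184 200
```

View pics/tc.png

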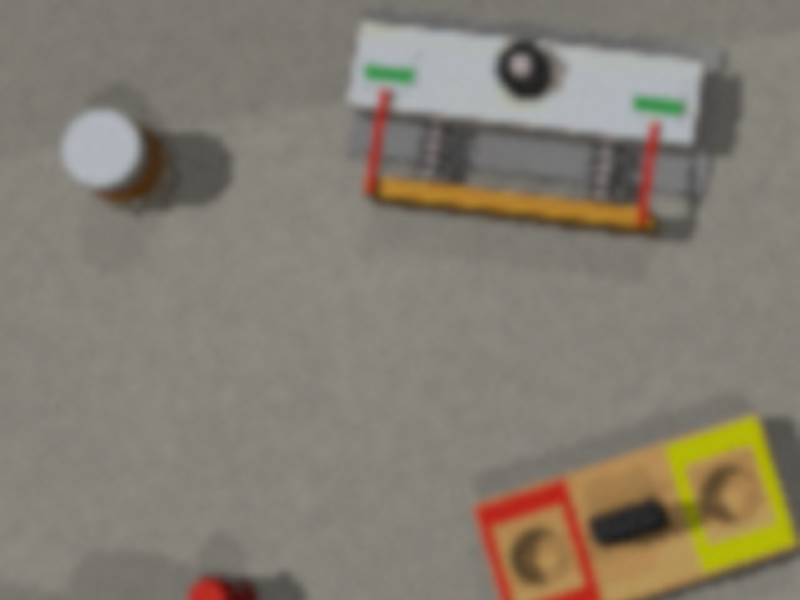

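View pics/sc.png

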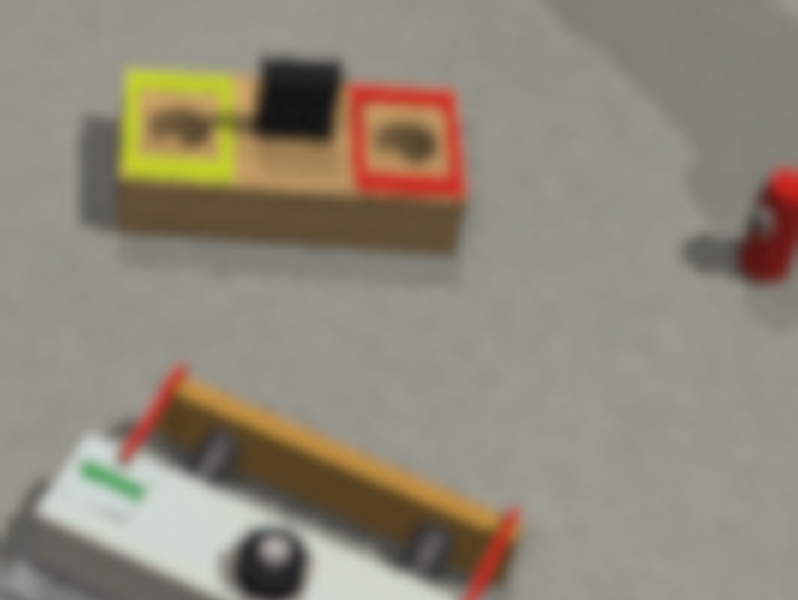

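```bash
cat > seg.py <<'E'
from h import *
S=4
def mask(im,box,kind):
    x,y,w,h=box
    c=cv2.resize(im[y:y+h,x:x+w],None,fx=S,fy=S,interpolation=cv2.INTER_CUBIC)
    hs=cv2.cvtColor(c,cv2.COLOR_RGB2HSV).astype(int);H,s,V=hs[...,0],hs[...,1],hs[...,2]
    m={'r':((H<7)|(H>172))&(s>130)&(V>50),'y':(H>25)&(H<40)&(s>130)&(V>50),
       'g':(H>45)&(H<85)&(s>90),'o':(H>10)&(H<24)&(s>120)&(V>130),'k':(V<65),'w':(s<25)&(V>165)}[kind].astype(np.uint8)
    n,l,st,_=cv2.connectedComponentsWithStats(m)
    i=1+np.argmax(st[1:,4]); return (l==i)
def toim(p,box): return (np.asarray(p,float)+.5)/S-.5+np.array(box[:2])
def cen(im,box,kind,hull=True):
    m=mask(im,box,kind);ys,xs=np.nonzero(m);p=np.c_[xs,ys].astype(np.int32)
    if not hull: return toim(p.mean(0),box)
    M=cv2.moments(cv2.convexHull(p)); return toim([M['m10']/M['m00'],M['m01']/M['m00']],box)
def headfit(ut,us):
    from scipy.optimize import least_squares
    a=np.linspace(0,2*np.pi,40)
    pts=np.concatenate([np.c_[R*np.cos(a),R*np.sin(a),0*a+z] for R,z in((.012,0),(.012,.046),(.009,.054))])
    def c(cam,p):
        h=cv2.convexHull(proj(cam,pts+p).astype(np.float32));M=cv2.moments(h);return np.array([M['m10'],M['m01']])/M['m00']
    s=least_squares(lambda p:np.r_[c('top',p)-ut,c('scene',p)-us],[.5,0,0],diff_step=1e-4)
    return s.x,s.fun
E
python3 - <<'E'
from seg import *
np.set_printoptions(precision=4,suppress=True)
A=cv2.imread('pics/top1.png')[:,:,::-1].copy();B=cv2.imread('pics/scene1.png')[:,:,::-1].copy()
for n,k,ba,bb in(('redhead','r',(180,245,30,30),(440,210,30,35)),('yelhead','y',(390,218,25,25),(250,175,30,35))):
    ut,us=cen(A,ba,k),cen(B,bb,k); print(n,ut,us,*headfit(ut,us))
pr=tri('top',cen(A,(240,225,80,50),'r'),'scene',cen(B,(335,195,75,40),'r'))
py=tri('top',cen(A,(240,225,80,50),'y'),'scene',cen(B,(335,195,75,40),'y'))
print('bores',pr,py,np.linalg.norm(pr[0]-py[0]));d=pr[0]-py[0];print('mid',(pr[0]+py[0])/2,'y-axis ang',np.degrees(np.arctan2(d[1],d[0])))
k=cen(A,(264,232,28,22),'k');ks=cen(B,(360,195,28,22),'k');print('handle',k,ks,tri('top',k,'scene',ks), atz('top',k,.07))
g1=cen(A,(215,145,30,22),'g');g2=cen(A,(272,152,24,18),'g');P1,P2=atz('top',g1,.04),atz('top',g2,.04)
s1=cen(B,(334,260,20,16),'g');s2=cen(B,(388,280,28,24),'g')
T1,T2=tri('top',g1,'scene',s2),tri('top',g2,'scene',s1)
print('green',P1,P2,T1,T2,np.linalg.norm(P1-P2))
d=T1[0]-T2[0];ang=np.arctan2(d[1],d[0]);print('fence y ang',np.degrees(ang),np.degrees(np.arctan2(*(P1-P2)[[1,0]])))
bo=(218,170,70,24);m=mask(A,bo,'o');ys,xs=np.nonzero(m);pp=toim(np.c_[xs,ys],bo)
W=np.array([atz('top',u,.038) for u in pp[::3]])
yax=np.array([np.cos(ang),np.sin(ang),0]);xax=np.array([np.sin(ang),-np.cos(ang),0])
M=(T1[0]+T2[0])/2; q=W-M
print('brass strip rel mid green: x',np.percentile(q@xax,[1,5,50,95,99]),'y',np.percentile(q@yax,[0,1,50,99,100]))
v=np.linalg.svd((W-W.mean(0))[:,:2],full_matrices=False)[2][0];print('brass ang',np.degrees(np.arctan2(v[1],v[0])), 'mid',M,'cen',W.mean(0))
E
```

```text
redhead [193.6542 259.5584] [454.178  227.0565] [0.4337 0.2451 0.0035] [-0.0132  0.0018 -0.0136  0.0007]
yelhead [400.4491 229.0654] [263.2976 191.919 ] [ 0.4943 -0.2749  0.0037] [-0.3525  0.1533 -0.4274 -0.0599]
bores (array([0.4507, 0.0838, 0.0365]), np.float64(0.0003155485030276094)) (array([ 0.478 , -0.0131,  0.0338]), np.float64(0.0006271748726425019)) 0.10073385325223563
mid [0.4643 0.0354 0.0351] y-axis ang 105.70860522661039
handle [275.8851 244.2777] [374.0323 206.2088] (array([0.4641, 0.0344, 0.0568]), np.float64(0.0012039958950520028)) [0.4634 0.0323 0.07  ]
green [0.6994 0.1574 0.04  ] [0.6778 0.019  0.04  ] (array([0.6991, 0.1576, 0.0407]), np.float64(0.0007482760660530244)) (array([0.6776, 0.0186, 0.0413]), np.float64(0.0006356722420565433)) 0.1400399168560604
fence y ang 81.19784900912916 81.1576517909691
brass strip rel mid green: x [-0.063  -0.0624 -0.0581 -0.0538 -0.0533] y [-0.0718 -0.0668 -0.0013  0.0647  0.0666]
brass ang 81.08363987766332 mid [0.6884 0.0881 0.041 ] cen [0.6307 0.0956 0.038 ]
```

```bash
cat > go.py <<'E'
# python3 go.py x y z psi_deg : rotation first (tool axes), then translation in the turned tool's axes
import sys,numpy as np
from scipy.spatial.transform import Rotation as Ro
from plant import r, job, grab_frame, camera_params
np.set_printoptions(precision=4,suppress=True)
x,y,z,p=map(float,sys.argv[1:5]);p=np.radians(p);s=r.state()
R=Ro.from_quat(s['tool_rot']);yt=np.array([np.cos(p),np.sin(p),0]);zt=np.array([0,0,-1.]);T=Ro.from_matrix(np.c_[np.cross(yt,zt),yt,zt])
print('rot',(R.inv()*T).as_rotvec(),'then move',T.inv().apply(np.array([x,y,z])-s['ee_pos']),'t',s['time'],'F',s['ft_force'])
E
python3 go.py 0.4337 0.2451 0.15 15.7; python3 shift.py 2>&1 | head -20
```

```text
rot [-0.0015  0.0009  1.032 ] then move [-0.4389  0.1505  0.0826] t 0.1 F [ 0.564  -0.9762  0.6553]
Traceback (most recent call last):
  File "shift.py", line 5, in <module>
    connect(sys.argv[1:4])
    ~~~~~~~^^^^^^^^^^^^^^^
TypeError: make.<locals>.jog() missing 1 required positional argument: 'text'
```

```bash
python3 shift.py '[[0.06,0,0,0,0,0,0.147],[0.06,0,0,0,0,0,0.147],[0.06,0,0,0,0,0,0.147],[0.06,0,0,0,0,0,0.147],[0.06,0,0,0,0,0,0.147],[0.06,0,0,0,0,0,0.147],[0.06,0,0,0,0,0,0.15],[0.06,-0.044,0.015,0.008,0,0,0],[0.06,-0.044,0.015,0.008,0,0,0],[0.06,-0.044,0.015,0.008,0,0,0],[0.06,-0.044,0.015,0.008,0,0,0],[0.06,-0.044,0.015,0.008,0,0,0],[0.06,-0.044,0.015,0.008,0,0,0],[0.06,-0.044,0.015,0.008,0,0,0],[0.06,-0.044,0.015,0.008,0,0,0],[0.06,-0.044,0.015,0.008,0,0,0],[0.06,-0.044,0.015,0.008,0,0,0],[0.06,0,0,0,0,0,0],[0.06,0,0,0,0,0,0]]' 20; python3 go.py 0.4337 0.2451 0.034 15.7
```

```text
time: 2.0
ee_pos: [0.4338, 0.2432, 0.1532]
tool_rot: [0.605, 0.796, -0.0, -0.0]
ft_force: [-0.7, 0.8, 0.6]
opening: 0.06
grasp_force: 0.0
rot [-0.0009 -0.     -0.0032] then move [0.0019 0.0004 0.1192] t 2.0 F [-0.702   0.826   0.6404]
```

```bash
python3 shift.py '[[0.06,0.002,0,0.04,0,0,0],[0.06,0,0,0.04,0,0,0],[0.06,0,0,0.03,0,0,0],[0.06,0,0,0.009,0,0,0],[0.06,0,0,0,0,0,0],[0,0,0,0,0,0,0],[0,0,0,0,0,0,0],[0,0,0,0,0,0,0],[0,0,0,0,0,0,0],[0,0,0,0,0,0,0],[0,0,0,0,0,0,0],[0,0,0,0,0,0,0]]' 15; python3 go.py 0.4507 0.0838 0.1 15.7
```

```text
time: 3.2
ee_pos: [0.4333, 0.2464, 0.0349]
tool_rot: [0.604, 0.797, 0.0, 0.0]
ft_force: [-1.0, -0.2, 3.0]
opening: 0.0237
grasp_force: 15.0
rot [ 0.0005 -0.0003 -0.    ] then move [-0.1613 -0.0273 -0.0651] t 3.2 F [-0.9702 -0.216   3.0083]
```

```bash
python3 shift.py '[[0,0,0,-0.035,0,0,0],[0,0,0,-0.03,0,0,0],[0,-0.04,-0.007,0,0,0,0],[0,-0.04,-0.007,0,0,0,0],[0,-0.04,-0.007,0,0,0,0],[0,-0.041,-0.006,0,0,0,0],[0,0,0,0,0,0,0],[0,0,0,0,0,0,0],[0,0,0,0,0,0,0]]'; python3 - <<'E'
from h import *
a=save('top','t2.png');b=save('scene','s2.png')
f=lambda i,x,y,w,h,s:cv2.resize(i[y:y+h,x:x+w],None,fx=s,fy=s,interpolation=cv2.INTER_CUBIC)
cv2.imwrite('pics/c2.png',np.hstack([f(a,220,200,110,90,4)[:,:400],f(b,340,160,100,90,4)])[:,:,::-1])
print(r.state()['ee_pos'],r.state()['ft_force'],proj('top',[.4507,.0838,.09]),proj('scene',[.4507,.0838,.09]))
E
```

```text
time: 4.1
ee_pos: [0.4504, 0.0851, 0.0995]
tool_rot: [0.603, 0.797, 0.0, -0.0]
ft_force: [-0.7, 0.3, 0.4]
opening: 0.0233
grasp_force: 15.0
[0.45041971 0.08533551 0.09944244] [-0.66517587 -0.19857442 -0.09055994] [[253.41407925 249.80886395]] [[395.29360631 198.50860807]]
```

View pics/c2.png

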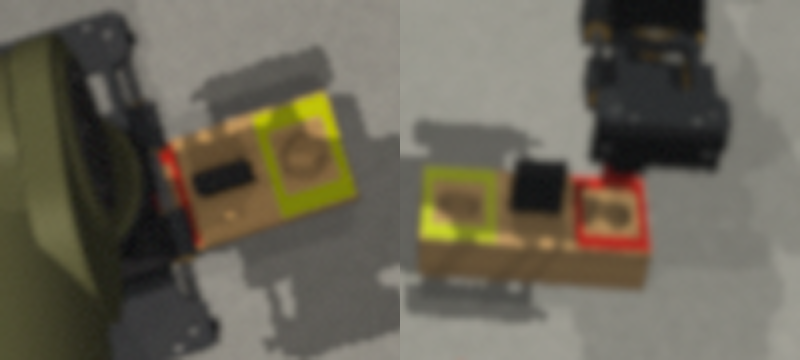

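```bash
python3 shift.py '[[0,0,0,0.015,0,0,0],[0,0,0,0.01,0,0,0],[0,0,0,0.002,0,0,0],[0,0,0,0.002,0,0,0],[0,0,0,0.002,0,0,0],[0,0,0,0.002,0,0,0],[0,0,0,0,0,0,0],[0,0,0,0,0,0,0]]'; python3 go.py 0.4503 0.0853 0.0512 15.7
```

```text
time: 5.0
ee_pos: [0.4509, 0.0841, 0.0668]
tool_rot: [0.604, 0.797, 0.0, 0.0]
ft_force: [0.7, 0.1, -0.4]
opening: 0.0235
grasp_force: 15.0
rot [ 0.0006 -0.0002 -0.    ] then move [ 0.0013 -0.0002  0.0156] t 5.0 F [ 0.6512  0.0593 -0.3572]
```

```bash
python3 shift.py '[[0,0,0,0.004,0,0,0],[0,0,0,0.004,0,0,0],[0,0,0,0.004,0,0,0],[0,0,0,0.002,0,0,0],[0,0,0,0,0,0,0],[0,0,0,0,0,0,0]]'; python3 shift.py '[[0,0,0,0.001,0,0,0],[0,0,0,0,0,0,0]]'
```

```text
time: 5.6
ee_pos: [0.4505, 0.084, 0.0524]
tool_rot: [0.604, 0.797, -0.0, -0.0]
ft_force: [1.9, 1.3, -0.7]
opening: 0.0235
grasp_force: 15.0
time: 5.8
ee_pos: [0.4506, 0.0839, 0.0515]
tool_rot: [0.604, 0.797, -0.0, 0.0]
ft_force: [-0.1, 0.4, -0.4]
opening: 0.0233
grasp_force: 15.0
```

```bash
python3 shift.py '[[0.05,0,0,0,0,0,0],[0.05,0,0,0,0,0,0],[0.05,0,0,0,0,0,0],[0.05,0,0,-0.02,0,0,0],[0.05,0,0,-0.04,0,0,0],[0.05,0,0,-0.04,0,0,0],[0.05,0,0,0,0,0,0]]'; python3 - <<'E'
from h import *
from seg import headfit,S,toim
A=cv2.imread('pics/top1.png')[:,:,::-1].copy();B=cv2.imread('pics/scene1.png')[:,:,::-1].copy()
def c(im,box,th):
    x,y,w,h=box;k=cv2.resize(im[y:y+h,x:x+w],None,fx=S,fy=S,interpolation=cv2.INTER_CUBIC)
    hs=cv2.cvtColor(k,cv2.COLOR_RGB2HSV).astype(int);m=((hs[...,0]>20)&(hs[...,0]<45)&(hs[...,1]>th)).astype(np.uint8)
    n,l,st,_=cv2.connectedComponentsWithStats(m);ys,xs=np.nonzero(l==1+np.argmax(st[1:,4]))
    h=cv2.convexHull(np.c_[xs,ys].astype(np.int32));M=cv2.moments(h);return toim([M['m10']/M['m00'],M['m01']/M['m00']],box),len(xs)
for th in(70,100,130):
    (u,n),(v,k)=c(A,(385,213,35,35),th),c(B,(250,175,30,35),th);print(th,u,v,n,k,*headfit(u,v))
E
python3 go.py .4943 -.2749 .15 15.7
```

```text
time: 6.5
ee_pos: [0.4543, 0.0849, 0.1568]
tool_rot: [0.604, 0.797, 0.004, 0.002]
ft_force: [0.4, 0.4, 0.1]
opening: 0.0499
grasp_force: 0.0
70 [400.04598967 229.3153752 ] [263.32612608 191.88257252] 1563 2349 [ 0.49388511 -0.27439736  0.00357947] [-0.17088218  0.07892907 -0.21024141 -0.02432589]
100 [400.33745668 229.16989154] [263.29997927 191.93662935] 1302 1999 [ 0.49411555 -0.27481751  0.0035236 ] [-0.30228077  0.12946703 -0.35430701 -0.04932874]
130 [400.44909452 229.06544464] [263.2975758  191.91897946] 1143 1713 [ 0.49429471 -0.2749484   0.00373906] [-0.35247395  0.15326608 -0.42744544 -0.05991813]
rot [ 0.0099 -0.0017 -0.0002] then move [-0.3572 -0.0588  0.0068] t 6.5 F [0.3633 0.4248 0.0757]
```

```bash
python3 shift.py '[[0.06,-0.045,-0.0074,0,0,0,0],[0.06,-0.045,-0.0074,0,0,0,0],[0.06,-0.045,-0.0074,0,0,0,0],[0.06,-0.045,-0.0074,0,0,0,0],[0.06,-0.045,-0.0074,0,0,0,0],[0.06,-0.045,-0.0074,0,0,0,0],[0.06,-0.045,-0.0074,0,0,0,0],[0.06,-0.042,-0.0074,0,0,0,0],[0.06,0,0,0,0,0,0],[0.06,0,0,0,0,0,0],[0.06,0,0,0,0,0,0],[0.06,0,0,0,0,0,0]]'; python3 go.py .4937 -.2742 .034 15.7
```

```text
time: 7.7
ee_pos: [0.4907, -0.2738, 0.1513]
tool_rot: [0.603, 0.798, 0.001, -0.0]
ft_force: [-0.4, 0.3, 0.1]
opening: 0.0599
grasp_force: 0.0
rot [ 0.0004 -0.0013  0.0028] then move [-0.0013  0.0028  0.1173] t 7.7 F [-0.4385  0.3289  0.135 ]
```

```bash
python3 shift.py '[[0.06,-0.001,0.003,0.04,0,0,0],[0.06,0,0,0.04,0,0,0],[0.06,0,0,0.03,0,0,0],[0.06,0,0,0.007,0,0,0],[0.06,0,0,0,0,0,0],[0,0,0,0,0,0,0],[0,0,0,0,0,0,0],[0,0,0,0,0,0,0],[0,0,0,0,0,0,0],[0,0,0,0,0,0,0],[0,0,0,0,0,0,0],[0,0,0,0,0,0,0]]' 15; python3 go.py 0.478 -0.0130 0.115 15.7;python3 - <<'E'
from plant import r, job, grab_frame, camera_params
print(r.state()['joint_positions'],r.state()['ee_pos'])
E
```

```text
time: 8.9
ee_pos: [0.4937, -0.2759, 0.0348]
tool_rot: [0.604, 0.797, 0.0, 0.0]
ft_force: [-0.1, 0.5, 2.6]
opening: 0.0233
grasp_force: 15.0
rot [0.0006 0.0001 0.    ] then move [ 0.2573  0.056  -0.0802] t 8.9 F [-0.1396  0.4767  2.6076]
[-0.2236836   0.4252524   0.82015032  1.89637562 -0.3725961   0.97846385
  1.03859515] [ 0.49368932 -0.27589741  0.03484219]
```

```bash
python3 shift.py '[[0,0,0,-0.04,0,0,0],[0,0,0,-0.04,0,0,0],[0,0.043,0.0093,0,0,0,0],[0,0.043,0.0093,0,0,0,0],[0,0.043,0.0093,0,0,0,0],[0,0.043,0.0093,0,0,0,0],[0,0.043,0.0094,0,0,0,0],[0,0.041,0.0094,0,0,0,0],[0,0,0,0,0,0,0],[0,0,0,0,0,0,0],[0,0,0,0,0,0,0],[0,0,0,0,0,0,0]]'; for i in 1 2 3; do python3 shift.py '[[0,0,0,0,0,0,0]]' >/dev/null;  python3 go.py 0.4782 -0.014 0.0725 15.7; done
```

```text
time: 10.1
ee_pos: [0.4781, -0.016, 0.1145]
tool_rot: [0.605, 0.796, -0.0, 0.0]
ft_force: [0.4, 0.6, -0.2]
opening: 0.0233
grasp_force: 15.0
rot [ 0.      0.0002 -0.0026] then move [0.0015 0.0005 0.042 ] t 10.2 F [ 0.7193 -0.2963  0.2534]
rot [-0.0001  0.0002 -0.0017] then move [0.0011 0.0004 0.042 ] t 10.3 F [-0.9816 -0.3627 -0.5645]
rot [-0.     0.    -0.001] then move [0.0007 0.0003 0.042 ] t 10.4 F [-0.6758 -0.0168  0.1119]
```

```bash
python3 shift.py '[[0,0,0,0.02,0,0,0],[0,0,0,0.02,0,0,0],[0,0,0,0.002,0,0,0],[0,0,0,0.002,0,0,0],[0,0,0,0.002,0,0,0],[0,0,0,0.002,0,0,0],[0,0,0,0,0,0,0],[0,0,0,0,0,0,0]]'; python3 go.py 0.4782 -0.014 0.0512 15.7
```

```text
time: 11.2
ee_pos: [0.4788, -0.0142, 0.0671]
tool_rot: [0.604, 0.797, 0.001, 0.001]
ft_force: [1.6, 0.5, 0.6]
opening: 0.0235
grasp_force: 15.0
rot [ 0.0017  0.0002 -0.    ] then move [ 0.0004 -0.0005  0.0159] t 11.2 F [1.6323 0.475  0.5808]
```

```bash
python3 shift.py '[[0,0,0,0.004,0,0,0],[0,0,0,0.004,0,0,0],[0,0,0,0.004,0,0,0],[0,0,0,0.002,0,0,0],[0,0,0,0,0,0,0],[0,0,0,0,0,0,0]]'; python3 shift.py '[[0,0,0,0.001,0,0,0],[0,0,0,0,0,0,0]]'
```

```text
time: 11.8
ee_pos: [0.4774, -0.0143, 0.0522]
tool_rot: [0.604, 0.797, -0.0, -0.001]
ft_force: [0.6, -0.1, -0.8]
opening: 0.0235
grasp_force: 15.0
time: 12.0
ee_pos: [0.4775, -0.0142, 0.0513]
tool_rot: [0.604, 0.797, -0.0, -0.0]
ft_force: [0.8, 0.7, 0.4]
opening: 0.0232
grasp_force: 15.0
```

```bash
python3 shift.py '[[0.05,0,0,0,0,0,0],[0.05,0,0,0,0,0,0],[0.05,0,0,0,0,0,0],[0.05,0,0,-0.02,0,0,0],[0.05,0,0,-0.04,0,0,0],[0.05,0,0,-0.04,0,0,0],[0.05,-0.045,0,0,0,0,0],[0.05,-0.045,0,0,0,0,0],[0.05,-0.045,0,0,0,0,0],[0.05,-0.045,0,0,0,0,0],[0.05,0,0,0,0,0,0],[0.05,0,0,0,0,0,0]]'; python3 - <<'E'
from seg import *
np.set_printoptions(precision=4,suppress=True)
a=save('top','t3.png');b=save('scene','s3.png')
f=lambda i,x,y,w,h,s:cv2.resize(i[y:y+h,x:x+w],None,fx=s,fy=s,interpolation=cv2.INTER_CUBIC)
cv2.imwrite('pics/c3.png',np.hstack([f(a,230,200,100,90,4),f(b,330,160,100,90,4)])[:,:,::-1])
print(r.state()['ee_pos'])
E
```

```text
time: 13.2
ee_pos: [0.5262, -0.1888, 0.1512]
tool_rot: [0.605, 0.796, -0.001, -0.0]
ft_force: [-0.6, 0.6, -1.0]
opening: 0.05
grasp_force: 0.0
[ 0.5267 -0.186   0.1512]
```

View pics/c3.png

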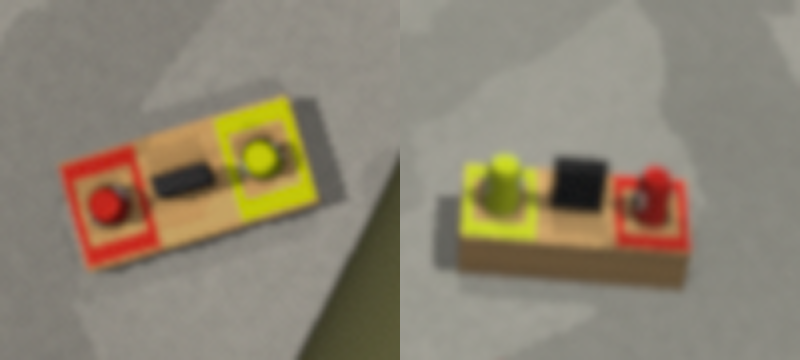

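Both heads stand seated and upright: in the top crop red is at (110,203) and yellow at (262,158), each inside its own frame. I'll re-measure the block.

```bash
python3 - <<'E'
from seg import *
np.set_printoptions(precision=4,suppress=True)
a=cv2.imread('pics/t3.png')[:,:,::-1].copy()
A0=cv2.imread('pics/top1.png')[:,:,::-1].copy()
for A in(A0,a):
    bx=(240,218,75,55)
    pr,py=(atz('top',cen(A,bx,k),.036) for k in'ry')
    d=pr-py;print(pr,py,'mid',(pr+py)/2,np.linalg.norm(d),np.degrees(np.arctan2(d[1],d[0])))
E
python3 go.py .464 .035 .151 15.7
```

```text
[0.4507 0.0838 0.036 ] [ 0.4783 -0.0137  0.036 ] mid [0.4645 0.035  0.036 ] 0.10128482000817085 105.7940341041501
[0.4504 0.0842 0.036 ] [ 0.476  -0.0139  0.036 ] mid [0.4632 0.0351 0.036 ] 0.10140150212461069 104.67126744514091
rot [-0.0003 -0.0014  0.0014] then move [ 0.2298 -0.0005  0.0002] t 13.3 F [0.3617 0.3371 0.4874]
```

```bash
python3 shift.py '[[0.05,0.046,0,0,0,0,0.01],[0.05,0.046,0,0,0,0,0],[0.05,0.046,0,0,0,0,0],[0.05,0.046,0,0,0,0,0],[0.05,0.046,0,0,0,0,0],[0.05,0,0,0,0,0,0],[0.05,0,0,0,0,0,0],[0.05,0,0,0,0,0,0],[0.05,0,0,0,0,0,0]]'; python3 go.py .4636 .035 .052 15.1
```

```text
time: 14.2
ee_pos: [0.4665, 0.0333, 0.1517]
tool_rot: [0.609, 0.793, 0.0, 0.0]
ft_force: [-0.1, 0.1, 0.4]
opening: 0.0499
grasp_force: 0.0
rot [ 0.0003  0.0001 -0.0014] then move [ 0.0024 -0.0024  0.0997] t 14.2 F [-0.1035  0.0983  0.4045]
```

```bash
python3 shift.py '[[0.05,0.002,-0.0024,0.04,0,0,0],[0.05,0,0,0.04,0,0,0],[0.05,0,0,0.015,0,0,0],[0.05,0,0,0.005,0,0,0],[0.05,0,0,0,0,0,0],[0.05,0,0,0,0,0,0]]'; python3 shift.py '[[0,0,0,0,0,0,0],[0,0,0,0,0,0,0],[0,0,0,0,0,0,0],[0,0,0,0,0,0,0],[0,0,0,0,0,0,0],[0,0,0,0,0,0,0],[0,0,0,0,0,0,0]]' 40; python3 go.py .5715 .1063 .052 -8.85
```

```text
time: 14.8
ee_pos: [0.4646, 0.0353, 0.0526]
tool_rot: [0.608, 0.794, 0.001, 0.001]
ft_force: [-0.1, -0.4, 0.3]
opening: 0.0501
grasp_force: 0.0
time: 15.5
ee_pos: [0.4639, 0.0358, 0.0518]
tool_rot: [0.608, 0.794, 0.0, 0.0]
ft_force: [1.3, -0.2, 0.4]
opening: 0.0139
grasp_force: 40.0
rot [ 0.001  -0.0002  0.4185] then move [ 0.0862  0.0955 -0.0002] t 15.5 F [ 1.3018 -0.1829  0.361 ]
```

```bash
python3 shift.py '[[0,0,0,0,0,0,0.06],[0,0,0,0,0,0,0.09],[0,0,0,0,0,0,0.09],[0,0,0,0,0,0,0.09],[0,0,0,0,0,0,0.0885],[0,0,0,0,0,0,0],[0,0.006,0.006,0,0,0,0],[0,0.011,0.012,0,0,0,0],[0,0.012,0.0135,0,0,0,0],[0,0.012,0.0135,0,0,0,0],[0,0.012,0.0135,0,0,0,0],[0,0.012,0.0135,0,0,0,0],[0,0.012,0.0135,0,0,0,0],[0,0.009,0.010,0,0,0,0],[0,0,0,0,0,0,0],[0,0,0,0,0,0,0],[0,0,0,0,0,0,0]]'; python3 go.py .5715 .1063 .052 -8.85
python3 - <<'E'
from seg import *
np.set_printoptions(precision=4,suppress=True)
a=save('top','t4.png');b=save('scene','s4.png')
f=lambda i,x,y,w,h,s:cv2.resize(i[y:y+h,x:x+w],None,fx=s,fy=s,interpolation=cv2.INTER_CUBIC)
cv2.imwrite('pics/c4.png',np.hstack([f(a,200,140,100,120,4),f(b,320,190,100,120,4)])[:,:,::-1])
E
```

```text
time: 17.2
ee_pos: [0.5715, 0.1061, 0.0518]
tool_rot: [0.759, 0.651, 0.001, 0.0]
ft_force: [2.3, 1.1, 1.7]
opening: 0.0138
grasp_force: 40.0
rot [ 0.0014 -0.0008  0.0008] then move [ 0.0002 -0.     -0.0002] t 17.2 F [2.2528 1.1497 1.6625]
```

View pics/c4.png

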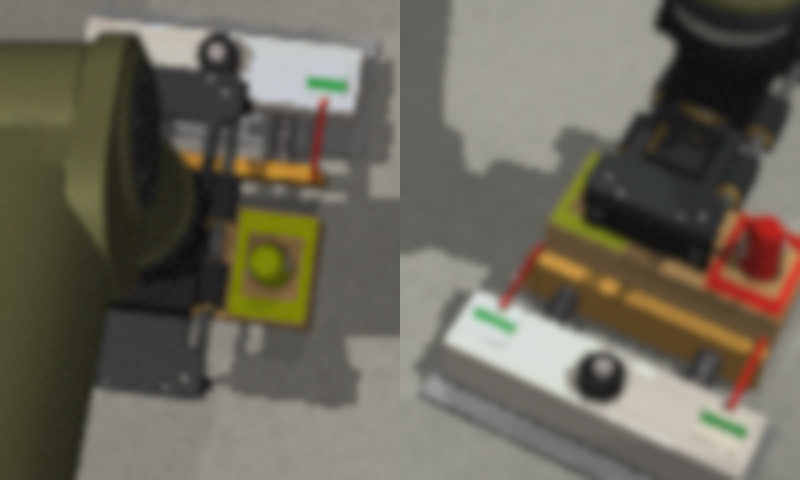

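The gap to the plate is still open and the heads are seated: yellow head at (268,263) in the top half, red at (765,245) in the scene half. I'll check lateral offset and yaw numerically.

```bash
python3 - <<'E'
from seg import *
np.set_printoptions(precision=4,suppress=True)
a=cv2.imread('pics/t4.png')[:,:,::-1].copy();b=cv2.imread('pics/s4.png')[:,:,::-1].copy()
bx=(250,185,40,40);m=mask(a,bx,'y');ys,xs=np.nonzero(m);h=cv2.convexHull(np.c_[xs,ys].astype(np.int32))
q=toim(cv2.boxPoints(cv2.minAreaRect(h)),bx);W=np.array([atz('top',u,.036) for u in q]);print('yel corners',W[:,:2].tolist())
for i in range(4): d=W[(i+1)%4]-W[i];print(np.degrees(np.arctan2(d[1],d[0]))%90,np.linalg.norm(d))
py=W.mean(0);print('yel cen',py,atz('top',cen(a,bx,'y'),.036))
bx=(395,240,30,35);pr=atz('scene',cen(b,bx,'r'),.036);print('red scene cen',pr)
F=np.array([.6262,.0978]);ya=np.array([.1538,.9881]);xa=np.array([.9881,-.1538])
for p in(py,pr):print('fence x,y',(p[:2]-F)@xa,(p[:2]-F)@ya)
E
```

```text
yel corners [[0.5325271828520424, 0.08697333509192384], [0.6011349444582514, 0.07692413279506596], [0.5920505087145836, 0.0243797083685163], [0.5236906722225833, 0.034857499864718755]]
81.66695691874422 0.06933982563734631
80.19106612034793 0.053323948757553745
81.2858596772345 0.06915816191781647
80.3767260837969 0.052859665166682
yel cen [0.5624 0.0558 0.036 ] [0.5622 0.0555 0.036 ]
red scene cen [0.5759 0.1543 0.036 ]
fence x,y -0.05662725607699369 -0.051336339429286594
fence x,y -0.05836290632398432 0.048070526446697945
```

```bash
python3 shift.py '[[0,0.0012,0.003,0,0,0,0],[0,0,0.004,0,0,0,0],[0,0,0.004,0,0,0,0],[0,0,0.004,0,0,0,0],[0,0,0.002,0,0,0,0],[0,0,0,0,0,0,0],[0,0,0,0,0,0,0]]';python3 go.py .5906 .1033 .052 -8.85; for i in 1 2; do python3 shift.py '[[0,0,0.002,0,0,0,0],[0,0,0.002,0,0,0,0],[0,0,0,0,0,0,0],[0,0,0,0,0,0,0]]' | sed -n '2p;4p'; done; python3 go.py .5906 .1033 .052 -8.85
```

```text
time: 18.0
ee_pos: [0.5847, 0.1049, 0.0519]
tool_rot: [0.759, 0.651, -0.002, -0.003]
ft_force: [-8.2, 2.1, 12.6]
opening: 0.0137
grasp_force: 40.0
rot [-0.0077 -0.0004  0.0004] then move [-0.0007  0.0061 -0.0001] t 18.0 F [-8.1637  2.1191 12.5677]
ee_pos: [0.5886, 0.1045, 0.0519]
ft_force: [-9.2, 0.3, 12.7]
ee_pos: [0.5926, 0.1039, 0.0519]
ft_force: [-8.2, 1.4, 12.8]
rot [-0.0076 -0.0008  0.0006] then move [-0.0009 -0.0019 -0.0001] t 18.8 F [-8.2005  1.4013 12.8422]
```

```bash
for i in 1 2; do python3 shift.py '[[0,0,0,-0.0006,0,0,0],[0,0,0,0,0,0,0],[0,0,0,0,0,0,0]]' | sed -n '2,4p'; done; python3 go.py .5906 .1033 .052 -8.85
```

```text
ee_pos: [0.593, 0.1038, 0.0519]
tool_rot: [0.759, 0.651, -0.002, -0.003]
ft_force: [-5.3, 1.2, 8.2]
ee_pos: [0.5945, 0.1033, 0.0519]
tool_rot: [0.76, 0.65, -0.001, -0.001]
ft_force: [-3.1, 1.2, -1.1]
rot [-0.0028  0.0005  0.0002] then move [-0.0006 -0.0038 -0.0001] t 19.4 F [-3.1302  1.2004 -1.0814]
```

```bash
for i in 1 2; do python3 shift.py '[[0,0,0.001,0,0,0,0],[0,0,0.001,0,0,0,0],[0,0,0,0,0,0,0],[0,0,0,0,0,0,0]]' | sed -n '2,4p'; done; python3 go.py .5906 .1033 .052 -8.85
```

```text
ee_pos: [0.5971, 0.1029, 0.052]
tool_rot: [0.76, 0.65, -0.001, -0.0]
ft_force: [-3.5, 0.2, -5.6]
ee_pos: [0.599, 0.1026, 0.0521]
tool_rot: [0.76, 0.65, -0.001, -0.001]
ft_force: [-5.1, 0.1, -6.4]
rot [-0.002   0.0007 -0.0001] then move [-0.0006 -0.0084  0.0001] t 20.2 F [-5.0838  0.0731 -6.3594]
```

```bash
python3 shift.py '[[0,0,0.001,0.0004,0,0,0],[0,0,0.001,0.0,0,0,0],[0,0,0,0,0,0,0],[0,0,0,0,0,0,0]]' | sed -n '2,4p'; python3 - <<'E'
from seg import *
np.set_printoptions(precision=4,suppress=True)
a=save('top','t5.png');b=save('scene','s5.png')
f=lambda i,x,y,w,h,s:cv2.resize(i[y:y+h,x:x+w],None,fx=s,fy=s,interpolation=cv2.INTER_CUBIC)
cv2.imwrite('pics/c5.png',np.hstack([f(a,245,140,60,75,6),f(b,325,230,73,75,6)])[:,:,::-1])
E
```

```text
ee_pos: [0.6008, 0.1023, 0.052]
tool_rot: [0.76, 0.65, -0.001, -0.001]
ft_force: [-6.6, 0.8, -2.6]
```

View pics/c5.png

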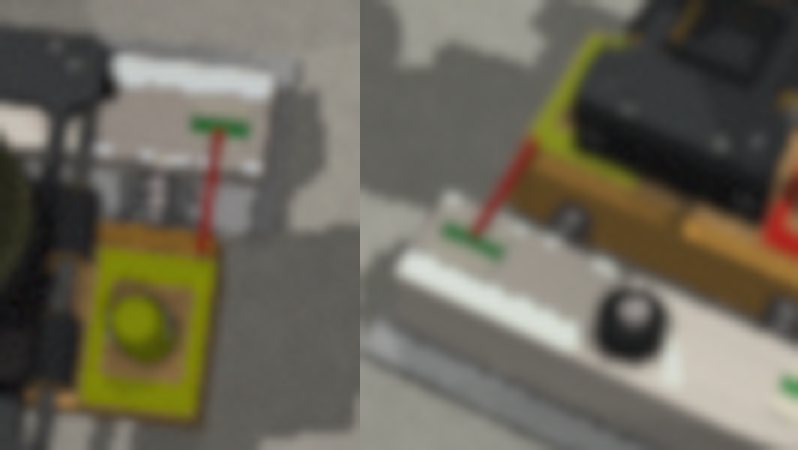

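```bash
python3 shift.py '[[0,0,0.001,0.0,0,0,0],[0,0,0.001,0.0,0,0,0],[0,0,0,0,0,0,0],[0,0,0,0,0,0,0],[0,0,0,0,0,0,0]]' | sed -n '2,5p'; cat > m.py <<'E'
from seg import *
np.set_printoptions(precision=4,suppress=True)
a=save('top','t6.png');b=save('scene','s6.png')
bx=(245,170,45,45);m=mask(a,bx,'y');ys,xs=np.nonzero(m);h=cv2.convexHull(np.c_[xs,ys].astype(np.int32))
W=np.array([atz('top',u,.036) for u in toim(cv2.boxPoints(cv2.minAreaRect(h)),bx)])
print('yaw',[round(np.degrees(np.arctan2(*(W[(i+1)%4]-W[i])[[1,0]]))%90,2) for i in range(4)])
F=np.array([.6262,.0978]);ya=np.array([.1538,.9881]);xa=np.array([.9881,-.1538])
for p in(W.mean(0),atz('top',cen(a,bx,'y'),.036)):print('yellow bore in fence x,y',(p[:2]-F)@xa,(p[:2]-F)@ya)
# left pointer (y=-70) in top and scene: red tip vs green band, in fence x
def reds(cam,im,bx,z):
    for k in'rg':
        try:
            mm=mask(im,bx,k);y,x=np.nonzero(mm);Q=np.array([atz(cam,u,z)[:2]-F for u in toim(np.c_[x,y],bx)])
            print(cam,k,'x',np.percentile(Q@xa,[2,50,98]),'y',np.percentile(Q@ya,[2,50,98]))
        except Exception as e: print(cam,k,e)
reds('top',a,(270,155,22,30),.041);reds('scene',b,(335,250,20,26),.041);reds('scene',b,(385,265,30,40),.041)
s=r.state();print(s['ft_force'],s['wrist_torque'],s['time'])
f=lambda i,x,y,w,h,s:cv2.resize(i[y:y+h,x:x+w],None,fx=s,fy=s,interpolation=cv2.INTER_CUBIC)
cv2.imwrite('pics/c6.png',np.hstack([f(a,245,140,50,75,6),f(b,330,225,83,75,6)])[:,:,::-1])
E
python3 m.py
```

```text
ee_pos: [0.6023, 0.1021, 0.0521]
tool_rot: [0.76, 0.65, -0.001, -0.001]
ft_force: [-8.1, 1.4, -2.3]
opening: 0.0136
yaw [np.float64(80.99), np.float64(79.43), np.float64(80.62), np.float64(79.62)]
yellow bore in fence x,y -0.025931057144416354 -0.050742976189876096
yellow bore in fence x,y -0.025990551147084637 -0.05078494305311797
top r x [0.0178 0.0193 0.0217] y [-0.0712 -0.0694 -0.0673]
top g x [0.0611 0.0629 0.0646] y [-0.0797 -0.0762 -0.0723]
scene r x [0.0133 0.0278 0.0424] y [-0.0722 -0.0703 -0.0684]
scene g x [0.0628 0.0629 0.0631] y [-0.0769 -0.0767 -0.0764]
scene r x [-0.0248  0.0011  0.0098] y [0.0244 0.0545 0.0732]
scene g x [0.0619 0.063  0.0641] y [0.0608 0.0644 0.0682]
[-8.7422  0.2553 -2.2861] [0.101  1.952  0.0614] 21.3
```

View pics/c6.png

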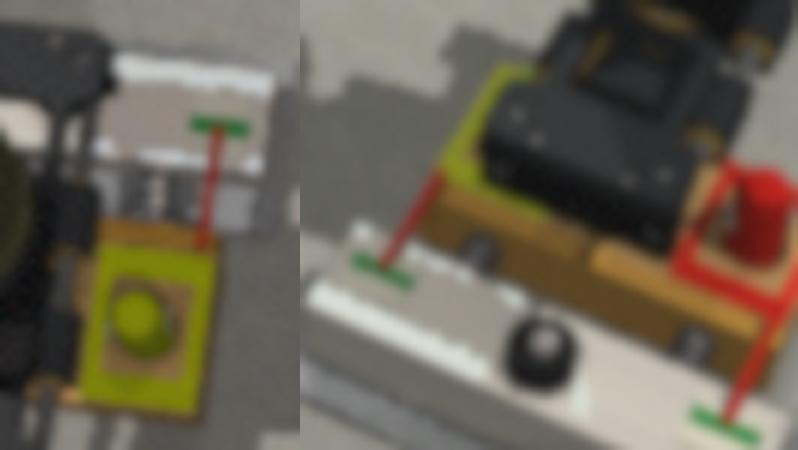

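Both pointers end mid-green, at (218,130) in the top half and (385,265) and (728,420) in the scene half. The block is flush and the heads are seated. I'll ease it down slightly so it rests fully on the bench, then settle.

```bash
python3 shift.py '[[0,0,0,0.0003,0,0,0],[0,0,0,0,0,0,0],[0,0,0,0,0,0,0],[0,0,0,0,0,0,0],[0,0,0,0,0,0,0],[0,0,0,0,0,0,0],[0,0,0,0,0,0,0]]'; python3 m.py
```

```text
time: 22.0
ee_pos: [0.6025, 0.1021, 0.052]
tool_rot: [0.76, 0.65, -0.001, -0.001]
ft_force: [-9.7, 0.5, -1.6]
opening: 0.0135
grasp_force: 40.0
yaw [np.float64(81.59), np.float64(80.04), np.float64(81.22), np.float64(80.22)]
yellow bore in fence x,y -0.025765041147849027 -0.050975984224424536
yellow bore in fence x,y -0.025848527978654424 -0.050897573325435014
top r x [0.0177 0.0193 0.0217] y [-0.0715 -0.0694 -0.0674]
top g x [0.0611 0.063  0.0648] y [-0.0796 -0.0762 -0.0725]
scene r x [0.0151 0.0292 0.0427] y [-0.072  -0.0703 -0.0684]
scene g x [0.0624 0.0627 0.0631] y [-0.0777 -0.0771 -0.0765]
scene r x [-0.0247  0.0014  0.0104] y [0.0242 0.0545 0.0732]
scene g x [0.062  0.0631 0.0642] y [0.061  0.0639 0.0675]
[-8.4384  1.2974 -0.4973] [0.0098 2.0041 0.0032] 22.1
```

```bash
python3 -c "from plant import r, job, grab_frame, camera_params; print(job.hand_in())"
```

```text
the job is handed in; nothing more can be done
None
```

I handed the job in at about 22 s: both heads are seated in their own bores, and the block is held flat and square against the plate at about 8–9 N. That puts the plate roughly 9 mm in with both pointers mid-green, and the block about 1 mm off centre by camera; the jar, spool and vise were not touched.

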